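# Stow the jars in the camper's travel rack

## Robot

A 7-joint arm with a two-finger parallel gripper is mounted at the origin on the work surface. World frame = base frame: x ahead of the robot, y to its left, z up, the work surface at z = 0. Lengths are in mm, angles in rad, forces in N, time in s.
With the tool pointing down it reaches from about 350 to 900 mm from the base axis. Payload 19.9 kg.
Tool frame: the origin (TCP) lies on the centre line of the jaws, within the pads' length; the fingertips stand 19 mm ahead of it and the grasp point (between the pads) is the TCP; z points along the fingers, x is the direction in which the jaws open and shut, and the axes are right-handed (so a half turn about z gives the same grasp; the last joint's range is limited). The gripper opens to 94 mm and grips with 3 to 60 N. Pads are 16 mm wide; open, the fingers measure 119 mm over their backs; the gripper's body (75 mm by 177 mm) begins 78 mm behind the grasp point.
Start: joints at [-1.238, 0.417, -0.01, 1.614, 0.005, 1.111, -0.053], TCP at [228.792, 581.597, 224.425] pointing down, gripper open.
Joint ranges: [-2.81, 2.81], [-0.39, 2.02], [-1.27, 1.25], [0.06, 2.57], [-1.19, 4.33], [0.19, 2], [-2.82, 2.82]. Speed limits (rad/s): [1.89, 1.89, 2.39, 2.39, 3.01, 3.01, 3.01].

## Interface

Orientations are given as [roll, pitch, yaw] about the fixed x, y, z axes, in that order (R = Rz(yaw) Ry(pitch) Rx(roll)).
In Python, from cell import ctrl gives the robot as it stands.
- The arm moves only by the tool jog_arm, never from a script. Its argument "series" is a list of rows, each an object of numbers: "tx", "ty", "tz": the shift along the world's x, y, z in cm; "roll": the turn about the world's z in degrees. A call has 1 to 10 rows; each row is the pose to reach, as a shift and turn from the pose measured when the call began; what a row does not reach only later rows make up. A row lasts 1/8 s, in which the tool goes at most 62.5 mm and 10.7 degrees, less where a joint would pass 70% of its speed; a pose out of reach is approached as far as the arm can. A call with a gripper value outside its range is refused whole. "fingers" is the finger opening in cm, from 0 to 9.4, set as the call begins (left out, the last holds). The fingers move at their own pace and stop on an object; "squeeze" is the grip in N (left out, the last holds). Time passes only in rows, so rows that repeat a pose let the fingers close. It gives the time, the measured TCP pose, the force and the opening at its end, in the units of the state.
- ctrl.get_obs(): the state, without advancing time (a new reading comes with each control period).
- ctrl.grab_frame(name): name is "scene" or "top" or "wrist"; returns a dict with "img" (384x512x3 uint8, red, green, blue), "intrinsics" (3x3 intrinsics, pixels), "R" (3x3) and "t" (3): a world point X has camera coordinates R X + t. Camera axes: x right, y down, z forward; pixel columns grow to the right and rows downward; lengths in mm; the calibration is good to about 2 mm. A picture is of the moment at which its call begins. There is no depth.
- ctrl.hand_in(): hands the job in, once; it reports no verdict.
The state is a dict: "time": time; "joints": joint angles; "joint_vel": joint speeds; "joint_efforts": joint torques, N m; "eef_pos": TCP position; "eef_rot": TCP orientation; "wrist_force": force on the tool from outside, world axes, zero at the start; "ft_torque": the same for the moment, N m; "finger_gap": finger opening in mm.
Only numpy, scipy, OpenCV 4.12 (cv2) and the standard library are available. Lean on these libraries where they do the work, as an engineer would, in place of code of your own. Each camera call takes 0.05 s, during which the arm holds its last target. There are 200 camera calls.

## Task

We are about to drive off: stow every jar standing on the counter in the travel rack. Swing the rack's hold-down bar well clear of the row (at least 60 degrees open), set each jar upright and fully down in the hole made for its diameter, and only when all are in swing the bar back over them, fully home against its stop. Leave the juice bottle, the yoghurt tub and the fruit bowl where they are.

Things in the scene. Friction and masses are not known exactly. Their poses are not given: they have to be found in the camera images.
- rack: Fixed wooden rack 80 (x) by 345 (y) by 34 mm high; origin: centre of its underside, on the counter. Five round blind holes in a row along y, small at +y to large at -y, 26 mm deep (floor 8 mm up), each 3 mm wider than its jar. Steel posts carry the bar: pivot, 24 mm thick, at y +152, 85 mm high; rest, 24 by 12 mm, at y -158, 84 mm high, with a 6 mm stop lip on its -x side, 104 mm high.
- bar (a joint): Flat bar 335 long, 18 wide, 16 mm high, underside 85 mm above the counter (bolt head to 106). Turns on the pivot post: 0 = pointing to rack -y over all holes, against the stop lip; grows as the free end swings to rack +x, away from the robot (counter-clockwise from above), to 1.4 rad. Stays where left; 1 to 2 N at its end moves it. Clears seated jars (tops 66 mm up), not ones left sticking out.
- bar_pivot (a point): On the axis of the bar's pivot, at half the bar's height (93 mm above the counter).
- bar_push (a point): On the bar's centre line at half its height, 270 mm from the pivot and 51 mm short of the bar's free end: a place to push, from the side.
- hole0 (a point): Centre of the mouth of the smallest hole, 35 mm in diameter, on the rack's top face 34 mm above the counter (rack frame x = 0, y = +110.0 mm).
- hole1 (a point): Centre of the mouth of the second smallest hole, 41 mm in diameter, on the rack's top face 34 mm above the counter (rack frame x = 0, y = +67.0 mm).
- hole2 (a point): Centre of the mouth of the middle hole, 47 mm in diameter, on the rack's top face 34 mm above the counter (rack frame x = 0, y = +18.0 mm).
- hole3 (a point): Centre of the mouth of the second largest hole, 53 mm in diameter, on the rack's top face 34 mm above the counter (rack frame x = 0, y = -37.0 mm).
- hole4 (a point): Centre of the mouth of the largest hole, 59 mm in diameter, on the rack's top face 34 mm above the counter (rack frame x = 0, y = -98.0 mm).
- jar0: The smallest jar, a straight round jar 32 mm in diameter and 58 mm tall, amber glass with a thick heavy base, a paper band and a black lid as wide as the body (it can be gripped anywhere on its height); 80 g or thereabouts; origin at the centre of its underside, z up through the lid; it stands upright on the counter. May be absent.
- jar1: The second smallest jar, a straight round jar 38 mm in diameter and 58 mm tall, amber glass with a thick heavy base, a paper band and a black lid as wide as the body (it can be gripped anywhere on its height); 100 g or thereabouts; origin at the centre of its underside, z up through the lid; it stands upright on the counter. May be absent.
- jar2: The middle jar, a straight round jar 44 mm in diameter and 58 mm tall, amber glass with a thick heavy base, a paper band and a black lid as wide as the body (it can be gripped anywhere on its height); 130 g or thereabouts; origin at the centre of its underside, z up through the lid; it stands upright on the counter. May be absent.
- jar3: The second largest jar, a straight round jar 50 mm in diameter and 58 mm tall, amber glass with a thick heavy base, a paper band and a black lid as wide as the body (it can be gripped anywhere on its height); 160 g or thereabouts; origin at the centre of its underside, z up through the lid; it stands upright on the counter. May be absent.
- jar4: The largest jar, a straight round jar 56 mm in diameter and 58 mm tall, amber glass with a thick heavy base, a paper band and a black lid as wide as the body (it can be gripped anywhere on its height); 190 g or thereabouts; origin at the centre of its underside, z up through the lid; it stands upright on the counter. May be absent.
- juice: Bystander: a round juice bottle 70 mm in diameter, 210 mm tall, standing; origin at the centre of its underside.
- tub: Bystander: a white yoghurt tub with a foil lid, 96 mm across its top, 70 mm tall; origin at the centre of its underside.
- bowl: Bystander: a terracotta bowl of grapes, 156 mm across its rim, 55 mm high; origin at the centre of its underside.
There are look-alikes about, which are no part of the job. What is shaped like the jar4 but green or red is not meant. Leave any yellow look-alike of the jar3 alone.

How it is judged:
By the outcome, as a careful person would: the job done as asked, in the order asked, and still so for the second after the job is handed in, with the robot touching nothing.
Of jar0, jar1, jar2, jar3, jar4 only 3 to 5 are there at a start; the rules pass over those that are not, and their reading is None.
At some moment in a run one of jar0, jar1, jar2, jar3, jar4 may be knocked a few centimetres aside while the robot is not near it.
It also fails if it takes over 210 s, if anything falls off the work surface, if the arm or the gripper's body presses on something with over 40 N, if the wrist force passes 120 N, or if a joint passes its speed limit or range.

## Working session

There is one attempt and no reset: what is moved stays moved. The work goes in short steps, Python scripts to look and compute and a tool call to move; the robot and the scene stay as the last step left them, time stands still between calls to the robot, and variables do not carry over. Pictures are saved under pics/ and viewed, about 12 in all and at most 16, crops included, and the job is handed in when it is done.

Besides the shell and the picture viewer there is one more tool, called after ">>>" as name(argument=value, ...), one argument or row to a line, values as JSON. jog_arm: Moves the arm, as the interface text tells. Its arguments: {"type":"object","properties":{"series":{"type":"array","items":{"type":"object","properties":{"tx":{"type":"number"},"ty":{"type":"number"},"tz":{"type":"number"},"roll":{"type":"number"}}}},"fingers":{"type":"number"},"squeeze":{"type":"number"}},"required":["series"]}

```bash
mkdir -p pics; cat > h.py <<'E'
import numpy as np, cv2
from cell import ctrl
def grab(n):
    f=ctrl.grab_frame(n); return f
def save(f,p,crop=None,s=1):
    im=cv2.cvtColor(f["img"],cv2.COLOR_RGB2BGR)
    if crop: a,b,c,d=crop; im=im[b:d,a:c]
    if s!=1: im=cv2.resize(im,None,fx=s,fy=s,interpolation=cv2.INTER_CUBIC)
    cv2.imwrite("pics/"+p,im)
def ray(f,u,v):
    K,R,t=map(np.array,(f["intrinsics"],f["R"],f["t"]))
    d=R.T@np.linalg.inv(K)@np.array([u,v,1.]); return -R.T@t,d
def onplane(f,u,v,z):
    c,d=ray(f,u,v); return c+d*(z-c[2])/d[2]
def tri(rs):
    A=np.zeros((3,3));b=np.zeros(3)
    for c,d in rs:
        d=d/np.linalg.norm(d);P=np.eye(3)-np.outer(d,d);A+=P;b+=P@c
    return np.linalg.solve(A,b)
def proj(f,X):
    K,R,t=map(np.array,(f["intrinsics"],f["R"],f["t"]))
    p=K@(R@np.array(X)+t); return p[:2]/p[2]
E
python3 - <<'E'
from h import *
import pickle
o=ctrl.get_obs();print({k:np.round(v,3) for k,v in o.items()})
F={}
for n in("scene","top","wrist"):
    f=grab(n);F[n]=f
    print(n,np.round(f["intrinsics"],1).tolist(),np.round(-np.array(f["R"]).T@f["t"]),np.round(f["R"],2).tolist())
pickle.dump(F,open("f0.pkl","wb"))
save(F["scene"],"s0.png",None,1.5);save(F["top"],"t0.png",None,1.5)
E
```

```text
{'time': np.float64(0.0), 'joints': array([-1.238,  0.418, -0.01 ,  1.614,  0.005,  1.111, -0.053]), 'joint_vel': array([ 0.001,  0.001,  0.001,  0.002, -0.001,  0.001,  0.001]), 'joint_efforts': array([-0.0000e+00, -8.5127e+01,  6.3900e-01, -4.2596e+01, -4.9000e-02,
        1.9000e-02,  0.0000e+00]), 'eef_pos': array([228.677, 581.272, 223.821]), 'eef_rot': array([3.141e+00, 1.000e-03, 1.196e+00]), 'wrist_force': array([-0.794,  0.796,  0.764]), 'ft_torque': array([ 0.002,  0.015, -0.016]), 'finger_gap': np.float64(93.904)}
scene [[428.7, 0.0, 254.1], [0.0, 428.7, 188.8], [0.0, 0.0, 1.0]] [1545. -172.  787.] [[0.14, 0.99, -0.02], [0.59, -0.1, -0.8], [-0.8, 0.1, -0.6]]
top [[496.2, 0.0, 251.2], [0.0, 496.2, 195.4], [0.0, 0.0, 1.0]] [ 427.  -27. 1317.] [[0.02, -1.0, 0.02], [-0.99, -0.03, -0.14], [0.14, -0.02, -0.99]]
wrist [[274.3, 0.0, 258.2], [0.0, 274.3, 189.4], [0.0, 0.0, 1.0]] [164. 606. 384.] [[0.37, 0.93, -0.0], [0.9, -0.35, 0.24], [0.23, -0.09, -0.97]]
```

View pics/s0.png

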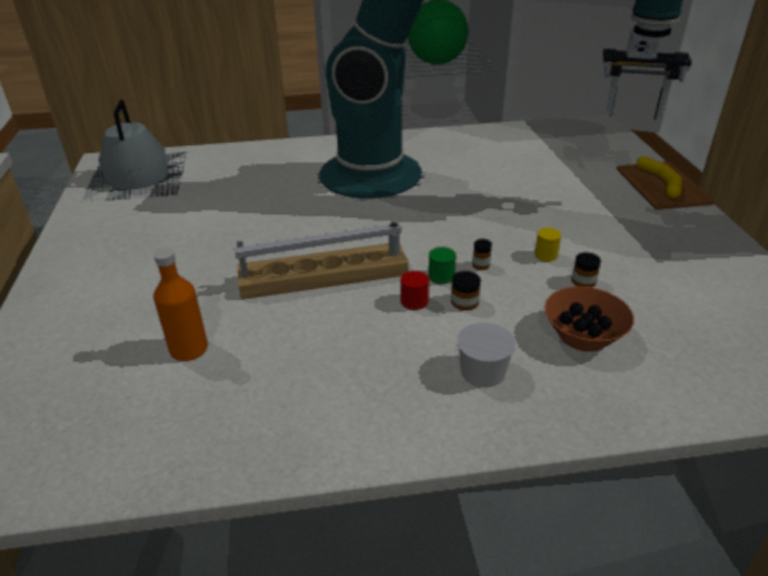

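View pics/t0.png

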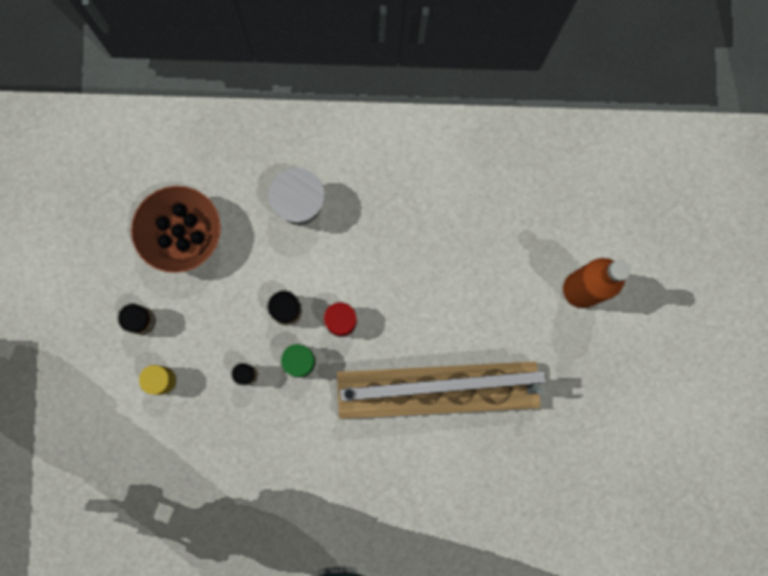

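The top view (1.5x px) shows three black-lidded amber jars at (134,318), (284,307) and (244,374). The look-alikes are red (340,319), green (297,360) and yellow (156,380). The rack runs from (338,395) to (540,385) with its bar almost shut. Next I'll measure the lids, the rack and the bar in both views.

```bash
cat >> h.py <<'E'
def blobs(f,mask,amin=40):
    n,l,s,c=cv2.connectedComponentsWithStats(mask.astype(np.uint8))
    return [(c[i],s[i]) for i in range(1,n) if s[i][4]>=amin]
def lids(f,z=58,roi=None):
    out=[];m=f["img"].max(2)<45
    if roi: k=np.zeros_like(m);k[roi[1]:roi[3],roi[0]:roi[2]]=1;m&=k
    cs,_=cv2.findContours(m.astype(np.uint8),cv2.RETR_EXTERNAL,cv2.CHAIN_APPROX_NONE)
    for c in cs:
        if cv2.contourArea(c)<60: continue
        p=np.array([onplane(f,u,v,z)[:2] for u,v in c[:,0,:]],np.float32)
        (x,y),r=cv2.minEnclosingCircle(p); out.append((c[:,0].mean(0).round(1),round(x,1),round(y,1),round(2*r,1),2*np.sqrt(cv2.contourArea(p)/np.pi)))
    return out
E
python3 - <<'E'
from h import *
import pickle
F=pickle.load(open("f0.pkl","rb"))
for r in lids(F["top"],58,(60,180,240,280)): print("top",r)
for r in lids(F["scene"],58,(260,150,420,200)): print("scene",r)
# rack: wood hue
for n,z,roi in(("top",34,(200,220,380,290)),("scene",34,(140,140,290,210))):
    f=F[n];h=cv2.cvtColor(f["img"],cv2.COLOR_RGB2HSV)
    k=np.zeros(h.shape[:2],bool);k[roi[1]:roi[3],roi[0]:roi[2]]=1
    m=k&(h[...,1]>80)&(h[...,0]>8)&(h[...,0]<28)&(h[...,2]>50)
    m=cv2.morphologyEx(m.astype(np.uint8),cv2.MORPH_CLOSE,np.ones((9,9)))
    cs,_=cv2.findContours(m,cv2.RETR_EXTERNAL,cv2.CHAIN_APPROX_NONE);c=max(cs,key=cv2.contourArea)
    p=np.array([onplane(f,u,v,z)[:2] for u,v in c[:,0]],np.float32)
    print(n,cv2.minAreaRect(p),cv2.boxPoints(cv2.minAreaRect(p)).round().tolist())
save(F["top"],"t1.png",(215,225,385,290),4.6)
E
```

```text
top (array([162.2, 248.9]), 466.8, 173.1, 37.4, np.float64(32.9115609646676))
top (array([ 89.7, 212.1]), 555.2, 361.6, 53.1, np.float64(47.47844663023132))
top (array([189.3, 204.7]), 580.3, 109.7, 55.1, np.float64(50.527171595473895))
scene (array([309.5, 188.7]), 598.2, 109.7, 78.7, np.float64(62.96258045968546))
scene (array([390.8, 175.7]), 575.3, 358.2, 79.4, np.float64(57.908638737986564))
scene (array([320.9, 165.1]), 487.1, 172.4, 64.4, np.float64(43.227571622475644))
top ((447.46893310546875, -156.55711364746094), (77.83795928955078, 342.8116149902344), 4.34460973739624) [[396.0, 11.0], [422.0, -330.0], [499.0, -325.0], [473.0, 17.0]]
scene ((470.697998046875, -153.06695556640625), (120.01112365722656, 341.2459716796875), 4.318560600280762) [[398.0, 13.0], [424.0, -328.0], [543.0, -319.0], [518.0, 22.0]]
```

View pics/t1.png

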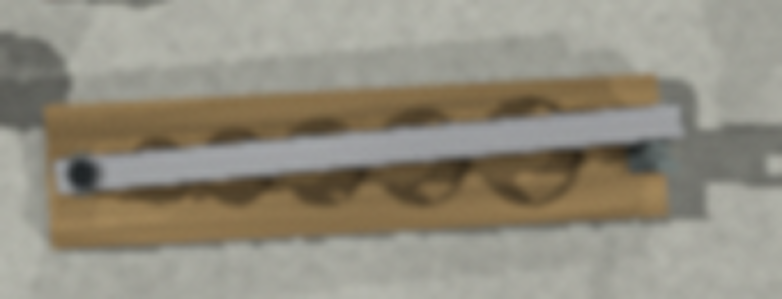

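Named candidates, in original top px:
- Jar A, small: (162,249)
- Jar B: (90,212)
- Jar C, large: (189,205)

All three have black lids and amber bodies. Red, green and yellow are excluded. The finger gap at each grasp will settle its size. First I'll open the bar, which starts about 2.5° open.

```bash
cat >> h.py <<'E'
RC=np.array([447.,-156.5]);YAW=np.deg2rad(4.34)
def rk(x,y):
    c,s=np.cos(YAW),np.sin(YAW); return RC+np.array([c*x-s*y,s*x+c*y])
E
python3 - <<'E'
from h import *
import pickle
F=pickle.load(open("f0.pkl","rb"))
o=ctrl.get_obs()["eef_pos"]
print("start",rk(-50,-48)-o[:2])
for th in np.arange(0,1.36,.15):
    p=rk(200*np.sin(th)-22*np.cos(th),152-200*np.cos(th)-22*np.sin(th)); print(round(th,2),p.round(),((p-rk(-50,-48))/10).round(1))
f=F["top"]
for nm,u,v,z in(("bolt",226+.06,225+38,106),("bartip",215+680/4.6,225+120/4.6,101),("juice",385,196,0),("rest",215+650/4.6,225+157/4.6,104)): 
    print(nm,onplane(f,u,v,z).round())
print("pivot",rk(0,152),"rest",rk(0,-158))
E
```

```text
start [ 172.07425253 -789.50835172]
0.0 [ 429. -206.] [2.8 0.2]
0.15 [ 459. -205.] [5.8 0.3]
0.3 [ 488. -199.] [8.8 0.9]
0.45 [ 517. -189.] [11.6  1.9]
0.6 [ 543. -175.] [14.3  3.3]
0.75 [ 568. -157.] [16.7  5.1]
0.9 [ 589. -135.] [18.8  7.3]
1.05 [ 607. -111.] [20.6  9.7]
1.2 [620. -84.] [22.  12.4]
1.35 [630. -56.] [22.9 15.3]
bolt [435.  10. 106.]
bartip [ 471. -323.  101.]
juice [ 624. -409.    0.]
rest [ 451. -306.  104.]
pivot [435.49741899  -4.93585308] rest [ 458.95663026 -314.04694219]
```

>>> jog_arm(
  series=[
    {"tx": 0,"ty": -4,"tz": 1,"roll": -8},
    {"tx": 3,"ty": -10,"tz": 1,"roll": -16},
    {"tx": 6,"ty": -16,"tz": 1,"roll": -24},
    {"tx": 9,"ty": -22,"tz": 1,"roll": -32},
    {"tx": 12,"ty": -28,"tz": 1,"roll": -40},
    {"tx": 15,"ty": -34,"tz": 1,"roll": -48},
    {"tx": 17,"ty": -40,"tz": 1,"roll": -56},
    {"tx": 17,"ty": -46,"tz": 1,"roll": -64.2},
    {"tx": 17,"ty": -50,"tz": 1,"roll": -64.2},
    {"tx": 17,"ty": -50,"tz": 1,"roll": -64.2},
  ],
  fingers=0,
  squeeze=20,
)

```text
time: 1.4
eef_pos: [398.6, 78.0, 234.2]
eef_rot: [-3.141, 0.001, 0.07]
wrist_force: [0.2, 0.9, -1.4]
finger_gap: 0.8
```

>>> jog_arm(
  series=[
    {"tx": 0,"ty": -5},
    {"tx": 0,"ty": -10},
    {"tx": 0,"ty": -15},
    {"tx": 0,"ty": -20},
    {"tx": 0,"ty": -25},
    {"tx": 0,"ty": -28.6,"tz": -3},
    {"tx": 0,"ty": -28.6,"tz": -7},
    {"tx": 0,"ty": -28.6,"tz": -11},
    {"tx": 0,"ty": -28.6,"tz": -14},
    {"tx": 0,"ty": -28.6,"tz": -14},
  ],
)

```text
schema error: expected keys tx, ty, tz, roll
```

```bash
python3 - <<'E'
from h import *
f=grab("wrist");save(f,"w1.png");print((-np.array(f["R"]).T@f["t"]).round(),ctrl.get_obs()["eef_pos"])
E
```

```text
[395. 147. 394.] [398.69895656  80.14495745 234.11891965]
```

View pics/w1.png

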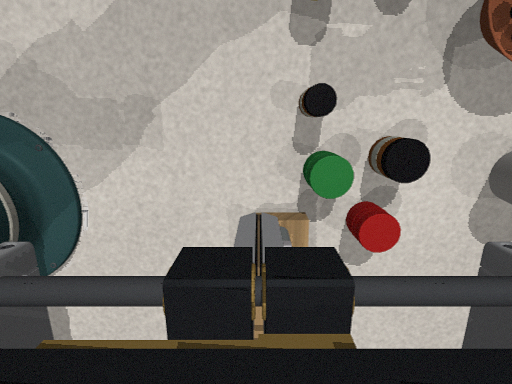

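The move was refused because every key is required, so the arm has not moved. The wrist view shows the small jar at (319,100), the big jar at (406,160), green at (328,175) and red at (374,227).

>>> jog_arm(
  series=[
    {"tx": 0,"ty": -5,"tz": 0,"roll": 0},
    {"tx": 0,"ty": -10,"tz": 0,"roll": 0},
    {"tx": 0,"ty": -15,"tz": 0,"roll": 0},
    {"tx": 0,"ty": -20,"tz": 0,"roll": 0},
    {"tx": 0,"ty": -25,"tz": 0,"roll": 0},
    {"tx": 0,"ty": -28.6,"tz": -3,"roll": 0},
    {"tx": 0,"ty": -28.6,"tz": -7,"roll": 0},
    {"tx": 0,"ty": -28.6,"tz": -11,"roll": 0},
    {"tx": 0,"ty": -28.6,"tz": -14,"roll": 0},
    {"tx": 0,"ty": -28.6,"tz": -14,"roll": 0},
  ],
)

```text
time: 2.7
eef_pos: [398.0, -205.0, 92.7]
eef_rot: [-3.14, 0.005, 0.074]
wrist_force: [-0.0, -0.3, 0.6]
finger_gap: 0.5
```

```bash
python3 - <<'E'
from h import *
f=grab("wrist");save(f,"w2.png");print((-np.array(f["R"]).T@f["t"]).round(),ctrl.get_obs()["eef_pos"].round())
for r in lids(f,58,(0,0,512,235)): print(r)
E
```

```text
[ 395. -136.  253.] [ 399. -205.   94.]
```

>>> jog_arm(
  series=[
    {"tx": 2,"ty": 0,"tz": 0,"roll": 0},
    {"tx": 4,"ty": 0,"tz": 0,"roll": 0},
    {"tx": 6,"ty": 0,"tz": 0,"roll": 0},
    {"tx": 7.5,"ty": 0.3,"tz": 0,"roll": 0},
    {"tx": 9,"ty": 0.6,"tz": 0,"roll": 0},
    {"tx": 10.4,"ty": 1.1,"tz": 0,"roll": 0},
    {"tx": 11.8,"ty": 1.6,"tz": 0,"roll": 0},
    {"tx": 13.1,"ty": 2.3,"tz": 0,"roll": 0},
    {"tx": 14.4,"ty": 3,"tz": 0,"roll": 0},
    {"tx": 15.7,"ty": 3.9,"tz": 0,"roll": 0},
  ],
)

```text
time: 4.0
eef_pos: [556.5, -166.0, 94.0]
eef_rot: [-3.141, 0.003, 0.073]
wrist_force: [-2.6, -0.8, -0.5]
finger_gap: 0.7
```

>>> jog_arm(
  series=[
    {"tx": 1.2,"ty": 0.9,"tz": 0,"roll": 0},
    {"tx": 2.3,"ty": 2,"tz": 0,"roll": 0},
    {"tx": 3.3,"ty": 3.1,"tz": 0,"roll": 0},
    {"tx": 4.2,"ty": 4.3,"tz": 0,"roll": 0},
    {"tx": 5.1,"ty": 5.5,"tz": 0,"roll": 0},
    {"tx": 5.8,"ty": 6.8,"tz": 0,"roll": 0},
    {"tx": 6.4,"ty": 8.2,"tz": 0,"roll": 0},
    {"tx": 6.9,"ty": 9.6,"tz": 0,"roll": 0},
    {"tx": 7.3,"ty": 11,"tz": 0,"roll": 0},
    {"tx": 7.3,"ty": 11,"tz": 0,"roll": 0},
  ],
)

```text
time: 5.25
eef_pos: [630.0, -54.3, 93.9]
eef_rot: [-3.14, 0.002, 0.075]
wrist_force: [0.1, -0.6, 0.3]
finger_gap: 0.5
```

>>> jog_arm(
  series=[
    {"tx": -1,"ty": -2,"tz": 0,"roll": 0},
    {"tx": -3,"ty": -3,"tz": 3,"roll": 0},
    {"tx": -6,"ty": -5,"tz": 7,"roll": 0},
    {"tx": -10,"ty": -8,"tz": 11,"roll": 0},
    {"tx": -14,"ty": -11,"tz": 15,"roll": 0},
    {"tx": -18,"ty": -14,"tz": 19,"roll": 0},
    {"tx": -18,"ty": -18,"tz": 20,"roll": 0},
    {"tx": -18,"ty": -23,"tz": 20,"roll": 0},
    {"tx": -18,"ty": -26,"tz": 20,"roll": 0},
    {"tx": -18,"ty": -26,"tz": 20,"roll": 0},
  ],
)

```text
time: 6.5
eef_pos: [447.6, -317.7, 293.7]
eef_rot: [-3.141, 0.003, 0.07]
wrist_force: [-0.8, 0.8, -0.1]
finger_gap: 0.8
```

```bash
python3 - <<'E'
from h import *
import pickle
f=grab("wrist");g=grab("top");pickle.dump((f,g),open("f1.pkl","wb"))
a=f["img"][:260];b=cv2.resize(g["img"][90:290,30:424],(512,260))
cv2.imwrite("pics/w3.png",cv2.cvtColor(np.vstack([a,b]),cv2.COLOR_RGB2BGR));print((-np.array(f["R"]).T@f["t"]).round(),ctrl.get_obs()["eef_pos"].round())
E
```

```text
[ 444. -248.  454.] [ 449. -315.  294.]
```

View pics/w3.png

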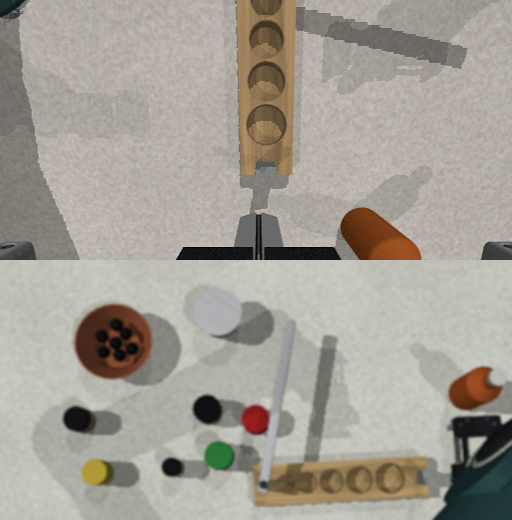

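The bar is now about 75° open and clear of the row. In the wrist half, the holes show at (266,125), (266,81) and (266,39). I'll measure the rack precisely from this view.

```bash
python3 - <<'E'
from h import *
import pickle
f,g=pickle.load(open("f1.pkl","rb"))
h=cv2.cvtColor(f["img"],cv2.COLOR_RGB2HSV)
m=(h[...,1]>90)&(h[...,0]>8)&(h[...,0]<28)&(h[...,2]>40);m[:, :215]=0;m[:,320:]=0
L=[];Rr=[]
for v in list(range(5,165,5)):
    u=np.where(m[v])[0]
    L.append(onplane(f,u.min()-.0,v,34)[:2]);Rr.append(onplane(f,u.max()+1,v,34)[:2])
L,Rr=np.array(L),np.array(Rr)
for n,P in(("L",L),("R",Rr)):
    k=np.polyfit(P[:,1],P[:,0],1);r=P[:,0]-np.polyval(k,P[:,1]);print(n,"angle",np.rad2deg(np.arctan(-k[0])).round(2),"x at y=-250",np.polyval(k,-250).round(1),"res",np.abs(r).max().round(1))
C=(L+Rr)/2;k=np.polyfit(C[:,1],C[:,0],1);print("centre x at -156.5",np.polyval(k,-156.5))
for u in(245,250,255,280,285,290):
    vs=np.where(m[:200,u])[0].max()+1;print("end",u,onplane(f,u,vs,34).round(1))
print("pred end",rk(-30,-172.5),rk(30,-172.5))
# holes: darker wood
V=h[...,2]; print("V row125",V[125,236:300].tolist());print("V col266",V[20:160,266].tolist())
for i,(y,d) in enumerate(((110,35),(67,41),(18,47),(-37,53),(-98,59))):
    p=rk(0,y);print(i,p.round(1),proj(f,[*p,34]).round(1),"col extents",proj(f,[*rk(0,y+d/2),34]).round(1),proj(f,[*rk(0,y-d/2),34]).round(1),proj(f,[*rk(-d/2,y),34]).round(1),proj(f,[*rk(d/2,y),34]).round(1))
h2=cv2.cvtColor(g["img"],cv2.COLOR_RGB2HSV)
E
```

```text
L angle 4.51 x at y=-250 416.0 res 0.8
R angle 4.26 x at y=-250 494.6 res 1.0
centre x at -156.5 448.16857244932635
end 245 [ 428.4 -332.5   34. ]
end 250 [ 436.2 -331.9   34. ]
end 255 [ 443.3 -321.9   34. ]
end 280 [ 482.6 -327.    34. ]
end 285 [ 490.4 -326.5   34. ]
end 290 [ 498.2 -325.9   34. ]
pred end [ 430.13993958 -330.77561035] [ 489.96789231 -326.23511785]
V row125 [168, 153, 111, 126, 160, 156, 162, 172, 175, 172, 130, 72, 88, 93, 85, 107, 137, 138, 141, 150, 172, 174, 172, 168, 166, 164, 160, 154, 150, 152, 149, 149, 145, 150, 155, 153, 149, 144, 132, 140, 148, 138, 99, 104, 101, 97, 103, 98, 83, 80, 120, 150, 160, 163, 160, 159, 159, 163, 165, 163, 167, 165, 165, 165]
V col266 [93, 70, 70, 59, 65, 63, 68, 94, 107, 108, 112, 110, 109, 109, 108, 112, 109, 111, 105, 103, 111, 104, 116, 157, 154, 154, 154, 151, 154, 154, 158, 148, 139, 123, 123, 127, 125, 119, 134, 148, 145, 88, 73, 62, 64, 73, 98, 105, 106, 109, 106, 107, 106, 108, 105, 108, 110, 107, 107, 110, 99, 109, 156, 150, 150, 152, 152, 153, 147, 150, 153, 149, 137, 134, 125, 124, 126, 124, 124, 124, 121, 137, 158, 158, 89, 70, 108, 106, 106, 109, 107, 102, 104, 108, 107, 109, 103, 107, 109, 104, 111, 155, 153, 147, 150, 149, 150, 150, 151, 146, 151, 152, 152, 152, 152, 135, 129, 126, 122, 125, 128, 127, 128, 122, 107, 123, 153, 152, 154, 150, 153, 151, 146, 132, 132, 134, 134, 133, 136, 125]
0 [438.7 -46.8] [265.7 -39.2] col extents [265.7 -55.1] [265.6 -23.6] [252.2 -39.1] [279.1 -39.3]
1 [441.9 -89.7] [265.6  -1.6] col extents [265.6 -19.2] [265.6  15.6] [250.3  -1.5] [280.9  -1.7]
2 [ 445.6 -138.6] [265.6  38.7] col extents [265.6  19.7] [265.6  57.2] [248.6  38.8] [282.5  38.6]
3 [ 449.8 -193.4] [265.5  81. ] col extents [265.6  61. ] [265.5 100.4] [247.1  81.2] [284.   80.9]
4 [ 454.4 -254.2] [265.5 124.7] col extents [265.5 104. ] [265.5 144.7] [245.7 124.8] [285.3 124.6]
```

```bash
sed -i 's/^RC=.*/RC=np.array([448.3,-156.5]);YAW=np.deg2rad(4.38)/' h.py
```

>>> jog_arm(
  series=[
    {"tx": 0,"ty": 4,"tz": 0,"roll": 0},
    {"tx": 1,"ty": 9,"tz": 0,"roll": 0},
    {"tx": 3,"ty": 14,"tz": 0,"roll": 0},
    {"tx": 5,"ty": 19,"tz": 0,"roll": 0},
    {"tx": 7,"ty": 24,"tz": 0,"roll": 0},
    {"tx": 9,"ty": 29,"tz": 0,"roll": 0},
    {"tx": 10,"ty": 33,"tz": 0,"roll": 0},
    {"tx": 11,"ty": 35,"tz": 0,"roll": 0.2},
    {"tx": 11,"ty": 35,"tz": 0,"roll": 0.2},
    {"tx": 11,"ty": 35,"tz": 0,"roll": 0.2},
  ],
  fingers=7.5,
)

```text
time: 7.85
eef_pos: [558.5, 33.6, 293.8]
eef_rot: [-3.14, 0.002, 0.075]
wrist_force: [0.2, 0.6, 0.3]
finger_gap: 75.1
```

```bash
python3 - <<'E'
from h import *
f=grab("wrist");save(f,"w4.png")
print((-np.array(f["R"]).T@f["t"]).round(),ctrl.get_obs()["eef_pos"].round(1),ctrl.get_obs()["eef_rot"].round(3))
for r in lids(f,58,(0,0,512,235)): print(r)
E
```

```text
[555. 103. 454.] [558.5  33.5 293.9] [-3.14e+00  2.00e-03  7.50e-02]
(array([499.5, 230.2]), 938.4, -31.1, 39.0, np.float64(20.418809025954268))
(array([317.4, 226.7]), 659.5, -45.0, 37.9, np.float64(21.505770002054724))
(array([198.9, 226.7]), 470.8, -59.5, 38.0, np.float64(20.978690331751714))
(array([504.5, 208.5]), 936.8, 2.7, 53.9, np.float64(32.11588341725586))
(array([508.8, 174.1]), 928.2, 55.9, 48.7, np.float64(17.90257607600547))
(array([  2.3, 176. ]), 180.4, -6.3, 83.2, np.float64(18.95014611997671))
(array([278.5, 115.4]), 581.5, 111.4, 54.4, np.float64(52.47642802242705))
(array([197.6,  60. ]), 467.8, 174.3, 39.9, np.float64(37.054718385403596))
(array([376.7,   4.8]), 693.6, 258.3, 24.9, np.float64(18.67520124229423))
```

View pics/w4.png

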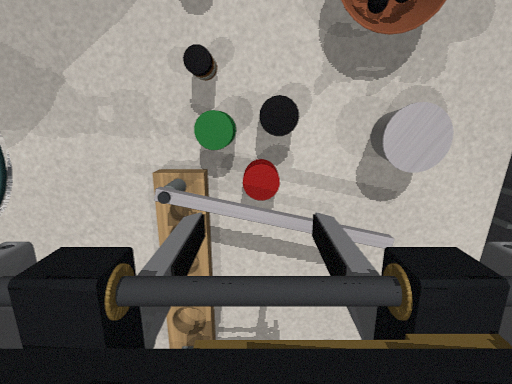

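The wrist view shows jar C's lid at (278,115), the same size as the red look-alike at (261,180), so I take it as jar4. The small jar's lid is at (198,60). Next comes a quick two-view height check, then the grasp of jar4.

>>> jog_arm(
  series=[
    {"tx": 1.2,"ty": 4,"tz": -3,"roll": 0},
    {"tx": 2.3,"ty": 7.8,"tz": -7,"roll": 0},
    {"tx": 2.3,"ty": 7.8,"tz": -11,"roll": 0},
    {"tx": 2.3,"ty": 7.8,"tz": -15,"roll": 0},
    {"tx": 2.3,"ty": 7.8,"tz": -18,"roll": 0},
    {"tx": 2.3,"ty": 7.8,"tz": -18,"roll": 0},
    {"tx": 2.3,"ty": 7.8,"tz": -18,"roll": 0},
  ],
)

```text
time: 8.78
eef_pos: [582.2, 110.8, 115.3]
eef_rot: [-3.14, 0.001, 0.074]
wrist_force: [0.6, -0.8, -0.8]
finger_gap: 75.1
```

```bash
python3 - <<'E'
from h import *
import pickle
f=grab("wrist");save(f,"w5.png");g=grab("top")
print(ctrl.get_obs()["eef_pos"].round(1))
F=pickle.load(open("f0.pkl","rb"));f1=pickle.load(open("f1.pkl","rb"))[0]
T=F["top"]
# heights: w4 pose pixels via stored camera at that pose unavailable -> use small jar lid in this frame + top
for r in lids(f,58,(0,0,512,235)): print(r)
for r in lids(T,58,(60,180,240,280)): print("top",r[0])
# rack top height: hole4 centre, wrist vs top
print("hole4 z", tri([ray(f1,266.2,124.7),ray(T,215+535/4.6-.5,225+152/4.6-.5)]).round(1))
E
```

```text
[582.3 111.3 115.5]
(array([317.2, 226.6]), 636.0, 98.8, 20.8, np.float64(11.502906274649979))
(array([198.8, 226.7]), 532.4, 91.0, 20.8, np.float64(11.29349917920157))
(array([256.8, 202.7]), 581.9, 113.2, 56.5, np.float64(54.2761165484901))
(array([115.9, 114.6]), 469.3, 175.7, 41.7, np.float64(38.70771789401211))
(array([470.9,   5.8]), 720.7, 272.0, 27.1, np.float64(15.964499479210605))
(array([425.9,  15.2]), 690.5, 260.6, 27.3, np.float64(23.76483074279216))
top [162.2 248.9]
top [ 89.7 212.1]
top [189.3 204.7]
hole4 z [ 454.9 -253.9   47.1]
```

>>> jog_arm(
  series=[
    {"tx": 0,"ty": 0,"tz": -3,"roll": 0},
    {"tx": 0,"ty": 0,"tz": -5,"roll": 0},
    {"tx": 0,"ty": 0,"tz": -6.5,"roll": 0},
    {"tx": 0,"ty": 0,"tz": -6.5,"roll": 0},
  ],
)

```text
time: 9.38
eef_pos: [581.9, 111.1, 49.8]
eef_rot: [-3.14, 0.001, 0.074]
wrist_force: [0.9, 0.4, -0.5]
finger_gap: 75.1
```

>>> jog_arm(
  series=[
    {"tx": 0,"ty": 0,"tz": 0,"roll": 0},
    {"tx": 0,"ty": 0,"tz": 0,"roll": 0},
    {"tx": 0,"ty": 0,"tz": 0,"roll": 0},
    {"tx": 0,"ty": 0,"tz": 0,"roll": 0},
    {"tx": 0,"ty": 0,"tz": 0,"roll": 0},
    {"tx": 0,"ty": 0,"tz": 0,"roll": 0},
  ],
  fingers=4,
  squeeze=20,
)

```text
time: 10.12
eef_pos: [582.2, 111.2, 50.3]
eef_rot: [-3.14, 0.001, 0.074]
wrist_force: [-1.7, -0.1, 5.8]
finger_gap: 55.9
```

>>> jog_arm(
  series=[
    {"tx": 0,"ty": 0,"tz": 4,"roll": 0},
    {"tx": 0,"ty": 0,"tz": 9,"roll": 0},
    {"tx": 0,"ty": 0,"tz": 14,"roll": 0},
    {"tx": -1,"ty": -2,"tz": 17,"roll": 0},
    {"tx": -3,"ty": -7,"tz": 17,"roll": 0},
    {"tx": -5,"ty": -13,"tz": 17,"roll": 0},
    {"tx": -7,"ty": -19,"tz": 17,"roll": 0},
    {"tx": -9,"ty": -25,"tz": 17,"roll": 0},
    {"tx": -11,"ty": -31,"tz": 17,"roll": 0},
    {"tx": -12.5,"ty": -35,"tz": 17,"roll": 0},
  ],
)

```text
time: 11.38
eef_pos: [455.9, -241.1, 220.6]
eef_rot: [-3.14, 0.0, 0.072]
wrist_force: [0.4, 0.1, -2.1]
finger_gap: 55.5
```

>>> jog_arm(
  series=[
    {"tx": -0.2,"ty": -1.6,"tz": 0,"roll": 0},
    {"tx": -0.2,"ty": -1.6,"tz": -3,"roll": 0},
    {"tx": -0.2,"ty": -1.6,"tz": -7,"roll": 0},
    {"tx": -0.2,"ty": -1.6,"tz": -10,"roll": 0},
    {"tx": -0.2,"ty": -1.6,"tz": -12,"roll": 0},
    {"tx": -0.2,"ty": -1.6,"tz": -12,"roll": 0},
    {"tx": -0.2,"ty": -1.6,"tz": -12,"roll": 0},
  ],
)

```text
time: 12.25
eef_pos: [454.4, -257.4, 101.6]
eef_rot: [-3.14, -0.001, 0.072]
wrist_force: [-0.5, -0.3, -1.4]
finger_gap: 55.8
```

```bash
python3 - <<'E'
from h import *
import pickle
f=grab("wrist");g=grab("top");s=grab("scene");pickle.dump((f,g,s),open("f2.pkl","wb"))
o=ctrl.get_obs();print(o["eef_pos"].round(1),o["wrist_force"].round(1),o["finger_gap"])
print(rk(0,-98))
a=f["img"][100:384,120:392];b=s["img"][120:262,130:266]
cv2.imwrite("pics/w6.png",cv2.cvtColor(np.hstack([a,cv2.resize(b,(272,284))]),cv2.COLOR_RGB2BGR))
for r in lids(f,108,(0,0,512,240)): print(r)
E
```

```text
[ 454.4 -257.3  101.5] [-0.4  0.4 -2.5] 55.48776648923775
[ 455.78435667 -254.2137882 ]
(array([258.2, 221.2]), 455.4, -257.7, 64.1, np.float64(42.287733106883216))
```

View pics/w6.png

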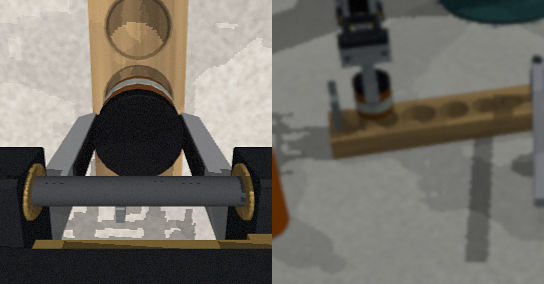

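The jar hangs over hole4 and needs +1.1 mm in x and +2.9 mm in y. I'll correct that, then lower while watching the force.

>>> jog_arm(
  series=[
    {"tx": 0.11,"ty": 0.29,"tz": 0,"roll": 0.2},
    {"tx": 0.11,"ty": 0.29,"tz": 0,"roll": 0.2},
    {"tx": 0.11,"ty": 0.29,"tz": -0.8,"roll": 0.2},
    {"tx": 0.11,"ty": 0.29,"tz": -1.2,"roll": 0.2},
    {"tx": 0.11,"ty": 0.29,"tz": -1.2,"roll": 0.2},
  ],
)

```text
time: 13.02
eef_pos: [455.2, -254.4, 89.0]
eef_rot: [-3.14, -0.001, 0.076]
wrist_force: [-0.7, 0.7, -1.3]
finger_gap: 55.6
```

>>> jog_arm(
  series=[
    {"tx": 0,"ty": 0,"tz": -0.4,"roll": 0},
    {"tx": 0,"ty": 0,"tz": -0.8,"roll": 0},
    {"tx": 0,"ty": 0,"tz": -0.8,"roll": 0},
  ],
)

```text
time: 13.4
eef_pos: [455.0, -254.3, 80.7]
eef_rot: [-3.14, -0.0, 0.076]
wrist_force: [0.4, -0.2, -0.9]
finger_gap: 55.7
```

No force 3 mm into the hole, so I'll go on down.

>>> jog_arm(
  series=[
    {"tx": 0.03,"ty": 0,"tz": -0.6,"roll": 0},
    {"tx": 0.03,"ty": 0,"tz": -1.2,"roll": 0},
    {"tx": 0.03,"ty": 0,"tz": -1.8,"roll": 0},
    {"tx": 0.03,"ty": 0,"tz": -2.1,"roll": 0},
    {"tx": 0.03,"ty": 0,"tz": -2.2,"roll": 0},
    {"tx": 0.03,"ty": 0,"tz": -2.2,"roll": 0},
  ],
)

```text
time: 14.15
eef_pos: [455.4, -254.3, 58.7]
eef_rot: [-3.14, -0.0, 0.076]
wrist_force: [-0.9, -0.4, -1.6]
finger_gap: 55.8
```

>>> jog_arm(
  series=[
    {"tx": 0,"ty": 0,"tz": -0.05,"roll": 0},
    {"tx": 0,"ty": 0,"tz": -0.05,"roll": 0},
    {"tx": 0,"ty": 0,"tz": -0.05,"roll": 0},
    {"tx": 0,"ty": 0,"tz": -0.05,"roll": 0},
    {"tx": 0,"ty": 0,"tz": 3,"roll": 0},
    {"tx": 0,"ty": 0,"tz": 7,"roll": 0},
    {"tx": 0,"ty": 1,"tz": 11,"roll": 0},
    {"tx": 0,"ty": 3,"tz": 15,"roll": 0},
    {"tx": 0,"ty": 6,"tz": 18,"roll": 0},
  ],
  fingers=7.4,
)

```text
time: 15.28
eef_pos: [455.3, -194.4, 240.2]
eef_rot: [-3.14, -0.001, 0.074]
wrist_force: [-0.1, 0.9, 0.1]
finger_gap: 74.0
```

>>> jog_arm(
  series=[
    {"tx": 0,"ty": 5,"tz": 2,"roll": 0},
    {"tx": 0,"ty": 10,"tz": 3,"roll": 0},
    {"tx": 0,"ty": 15,"tz": 4,"roll": 0},
    {"tx": 0,"ty": 20,"tz": 5,"roll": 0},
    {"tx": 0,"ty": 25,"tz": 5.5,"roll": 0},
    {"tx": 1,"ty": 28,"tz": 5.5,"roll": 0},
    {"tx": 1,"ty": 29,"tz": 5.5,"roll": 0},
    {"tx": 1,"ty": 29,"tz": 5.5,"roll": 0},
    {"tx": 1,"ty": 29,"tz": 5.5,"roll": 0},
  ],
)

```text
time: 16.4
eef_pos: [465.2, 94.3, 295.3]
eef_rot: [-3.14, -0.001, 0.073]
wrist_force: [0.5, -0.2, -0.0]
finger_gap: 73.9
```

```bash
python3 - <<'E'
from h import *
f=grab("wrist");g=grab("top")
print(ctrl.get_obs()["eef_pos"].round(1))
for r in lids(f,58,(0,0,512,235)): print(r)
for r in lids(g,58,(60,170,400,280)): print("top",r)
E
```

```text
[465.3  94.6 295.3]
(array([316.7, 226.8]), 566.5, 15.0, 37.2, np.float64(21.611180267272974))
(array([199.7, 226.5]), 379.4, 1.3, 38.0, np.float64(20.911833773906004))
(array([ 14.3, 206. ]), 97.2, 10.8, 96.1, np.float64(50.64889189437161))
(array([ 54.9, 189.5]), 154.0, 36.4, 135.2, np.float64(18.67552814314089))
(array([261.8, 111.7]), 465.5, 175.5, 36.1, np.float64(34.566039143116036))
(array([468.5,  39.4]), 729.5, 286.1, 54.5, np.float64(36.667421349450684))
(array([444.4,  32.3]), 701.9, 292.0, 89.3, np.float64(50.397446540594075))
(array([438. ,  10.9]), 681.6, 316.7, 29.1, np.float64(25.777336634319774))
top (array([331., 257.]), 456.9, -252.4, 56.3, np.float64(52.464646492145704))
top (array([195.8, 262.9]), 435.8, 86.2, 87.9, np.float64(24.977638621652112))
top (array([ 89.5, 212. ]), 555.2, 362.6, 51.2, np.float64(46.30021129647823))
top (array([156.2, 222.7]), 502.9, 192.0, 258.9, np.float64(68.64709521735924))
```

The lid of the small jar measures about 37.5 mm at (465.5,175.5), which points to jar1. Grasping it.

>>> jog_arm(
  series=[
    {"tx": 0,"ty": 4,"tz": -3,"roll": 0.1},
    {"tx": 0,"ty": 8.1,"tz": -7,"roll": 0.1},
    {"tx": 0,"ty": 8.1,"tz": -12,"roll": 0.1},
    {"tx": 0,"ty": 8.1,"tz": -16,"roll": 0.1},
    {"tx": 0,"ty": 8.1,"tz": -19,"roll": 0.1},
    {"tx": 0,"ty": 8.1,"tz": -22,"roll": 0.1},
    {"tx": 0,"ty": 8.1,"tz": -24.5,"roll": 0.1},
    {"tx": 0,"ty": 8.1,"tz": -24.5,"roll": 0.1},
    {"tx": 0,"ty": 8.1,"tz": -24.5,"roll": 0.1},
  ],
)

```text
time: 17.62
eef_pos: [465.9, 175.4, 51.3]
eef_rot: [-3.14, -0.002, 0.074]
wrist_force: [-0.2, 0.6, 1.5]
finger_gap: 73.8
```

>>> jog_arm(
  series=[
    {"tx": 0,"ty": 0,"tz": 0,"roll": 0},
    {"tx": 0,"ty": 0,"tz": 0,"roll": 0},
    {"tx": 0,"ty": 0,"tz": 0,"roll": 0},
    {"tx": 0,"ty": 0,"tz": 0,"roll": 0},
    {"tx": 0,"ty": 0,"tz": 0,"roll": 0},
    {"tx": 0,"ty": 0,"tz": 0,"roll": 0},
    {"tx": 0,"ty": 0,"tz": 0,"roll": 0},
  ],
  fingers=2.5,
  squeeze=20,
)

```text
time: 18.5
eef_pos: [465.8, 175.4, 51.3]
eef_rot: [-3.139, -0.002, 0.074]
wrist_force: [-2.2, -0.5, 4.9]
finger_gap: 37.7
```

```bash
python3 -c "
from h import *
o=ctrl.get_obs();print(o['eef_pos'],o['finger_gap'],rk(0,110),rk(0,67))"
```

```text
[465.82267207 175.43800823  51.32102004] 37.72856915024462 [439.8991915  -46.82125814] [443.18314391 -89.69567541]
```

The 37.7 mm gap confirms jar1, which goes into hole1.

>>> jog_arm(
  series=[
    {"tx": 0,"ty": 0,"tz": 4,"roll": 0},
    {"tx": 0,"ty": 0,"tz": 9,"roll": 0},
    {"tx": 0,"ty": 0,"tz": 14,"roll": 0},
    {"tx": 0,"ty": -3,"tz": 17,"roll": 0},
    {"tx": -0.5,"ty": -8,"tz": 17,"roll": 0},
    {"tx": -1,"ty": -13,"tz": 17,"roll": 0},
    {"tx": -1.5,"ty": -18,"tz": 17,"roll": 0},
    {"tx": -2,"ty": -23,"tz": 17,"roll": 0},
    {"tx": -2.3,"ty": -26.5,"tz": 17,"roll": 0},
    {"tx": -2.3,"ty": -26.5,"tz": 17,"roll": 0},
  ],
)

```text
time: 19.75
eef_pos: [442.3, -91.8, 221.3]
eef_rot: [-3.14, -0.002, 0.07]
wrist_force: [-0.5, 0.6, -1.2]
finger_gap: 37.7
```

>>> jog_arm(
  series=[
    {"tx": 0,"ty": 0,"tz": -3,"roll": 0},
    {"tx": 0,"ty": 0,"tz": -7,"roll": 0},
    {"tx": 0,"ty": 0,"tz": -10,"roll": 0},
    {"tx": 0,"ty": 0,"tz": -12.5,"roll": 0},
    {"tx": 0,"ty": 0,"tz": -12.5,"roll": 0},
    {"tx": 0,"ty": 0,"tz": -12.5,"roll": 0},
  ],
)

```text
time: 20.5
eef_pos: [442.7, -91.5, 97.1]
eef_rot: [-3.14, -0.002, 0.07]
wrist_force: [0.5, -0.2, -0.7]
finger_gap: 37.4
```

>>> jog_arm(
  series=[
    {"tx": 0.02,"ty": 0.17,"tz": 0,"roll": 0.3},
    {"tx": 0.02,"ty": 0.17,"tz": 0,"roll": 0.3},
    {"tx": 0.02,"ty": 0.17,"tz": -0.8,"roll": 0.3},
    {"tx": 0.02,"ty": 0.17,"tz": -1.5,"roll": 0.3},
    {"tx": 0.02,"ty": 0.17,"tz": -1.5,"roll": 0.3},
  ],
)

```text
time: 21.12
eef_pos: [442.4, -89.9, 81.4]
eef_rot: [-3.14, -0.001, 0.075]
wrist_force: [-0.5, -0.3, -0.7]
finger_gap: 37.5
```

```bash
python3 -c "
from h import *
o=ctrl.get_obs();print(o['eef_pos'],o['wrist_force'],o['finger_gap'])"
```

```text
[442.44442581 -89.93832112  81.38572723] [-0.49979656 -0.33183699 -0.68189514] 37.49177890693214
```

>>> jog_arm(
  series=[
    {"tx": 0.04,"ty": 0,"tz": -0.6,"roll": 0},
    {"tx": 0.04,"ty": 0,"tz": -1.2,"roll": 0},
    {"tx": 0.04,"ty": 0,"tz": -1.8,"roll": 0},
    {"tx": 0.04,"ty": 0,"tz": -2.1,"roll": 0},
    {"tx": 0.04,"ty": 0,"tz": -2.2,"roll": 0},
    {"tx": 0.04,"ty": 0,"tz": -2.2,"roll": 0},
  ],
)

```text
time: 21.88
eef_pos: [442.9, -90.0, 59.5]
eef_rot: [-3.14, -0.001, 0.075]
wrist_force: [0.1, -0.3, -0.9]
finger_gap: 37.6
```

>>> jog_arm(
  series=[
    {"tx": 0,"ty": 0,"tz": -0.05,"roll": 0},
    {"tx": 0,"ty": 0,"tz": -0.05,"roll": 0},
    {"tx": 0,"ty": 0,"tz": -0.05,"roll": 0},
    {"tx": 0,"ty": 0,"tz": -0.05,"roll": 0},
    {"tx": 0,"ty": 0,"tz": 3,"roll": 0},
    {"tx": 0,"ty": 0,"tz": 8,"roll": 0},
    {"tx": 0,"ty": 0,"tz": 13,"roll": 0},
    {"tx": 0,"ty": 2,"tz": 18,"roll": 0},
    {"tx": 1,"ty": 6,"tz": 22,"roll": 0},
  ],
  fingers=7,
)

```text
time: 23.0
eef_pos: [452.7, -30.5, 281.5]
eef_rot: [-3.139, -0.003, 0.072]
wrist_force: [0.4, 1.1, -0.7]
finger_gap: 69.8
```

>>> jog_arm(
  series=[
    {"tx": 1,"ty": 5,"tz": 1.5,"roll": 0},
    {"tx": 3,"ty": 10,"tz": 1.5,"roll": 0},
    {"tx": 5,"ty": 15,"tz": 1.5,"roll": 0},
    {"tx": 7,"ty": 20,"tz": 1.5,"roll": 0},
    {"tx": 9,"ty": 25,"tz": 1.5,"roll": 0},
    {"tx": 10.2,"ty": 29,"tz": 1.5,"roll": 0},
    {"tx": 10.2,"ty": 31,"tz": 1.5,"roll": 0.2},
    {"tx": 10.2,"ty": 31,"tz": 1.5,"roll": 0.2},
    {"tx": 10.2,"ty": 31,"tz": 1.5,"roll": 0.2},
  ],
)

```text
time: 24.12
eef_pos: [554.8, 278.0, 296.9]
eef_rot: [-3.139, -0.003, 0.074]
wrist_force: [-0.4, -0.6, -0.6]
finger_gap: 69.7
```

```bash
python3 - <<'E'
from h import *
f=grab("wrist");g=grab("top")
print(ctrl.get_obs()["eef_pos"].round(1))
for r in lids(f,58,(100,0,400,235)): print(r)
for r in lids(g,66,(60,170,400,280)): print("top",r)
cv2.imwrite("pics/w7.png",cv2.cvtColor(np.vstack([f["img"][:260],cv2.resize(g["img"][90:290,30:424],(512,260))]),cv2.COLOR_RGB2BGR))
E
```

```text
[554.8 278.2 296.9]
(array([313.5, 226.7]), 652.4, 198.1, 37.3, np.float64(20.816164251641954))
(array([202.8, 226.5]), 474.0, 184.9, 36.4, np.float64(20.261827029663365))
(array([378.3, 167.8]), 732.9, 292.7, 48.9, np.float64(34.1285081774251))
(array([351.6, 167.5]), 698.2, 288.5, 58.1, np.float64(40.874540602554205))
(array([350.3, 143.2]), 686.0, 325.5, 24.5, np.float64(23.05993410719026))
(array([371.9, 141.4]), 716.7, 330.2, 26.0, np.float64(23.70680243080496))
(array([262.2, 106.8]), 556.1, 365.7, 48.5, np.float64(46.486126901744356))
top (array([266., 260.]), 444.4, -88.5, 37.0, np.float64(34.33514929765408))
top (array([331. , 256.6]), 457.1, -250.5, 57.1, np.float64(53.5717865595642))
top (array([ 77.5, 213.8]), 523.7, 398.7, 280.2, np.float64(146.00071061832043))
```

View pics/w7.png

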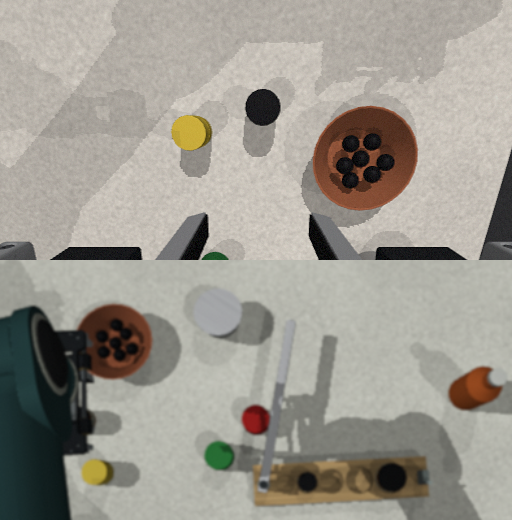

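Jar1 (lower-half px 307,481) and jar4 (391,477) sit in their holes. Jar B's black lid is at (262,107) in the wrist half, about 50 mm across, so jar3. The yellow look-alike at (190,132) stays. Grasping jar3.

>>> jog_arm(
  series=[
    {"tx": 0.1,"ty": 4,"tz": -3,"roll": 0.1},
    {"tx": 0.1,"ty": 8.7,"tz": -7,"roll": 0.1},
    {"tx": 0.1,"ty": 8.7,"tz": -12,"roll": 0.1},
    {"tx": 0.1,"ty": 8.7,"tz": -16,"roll": 0.1},
    {"tx": 0.1,"ty": 8.7,"tz": -19,"roll": 0.1},
    {"tx": 0.1,"ty": 8.7,"tz": -22,"roll": 0.1},
    {"tx": 0.1,"ty": 8.7,"tz": -24.6,"roll": 0.1},
    {"tx": 0.1,"ty": 8.7,"tz": -24.6,"roll": 0.1},
    {"tx": 0.1,"ty": 8.7,"tz": -24.6,"roll": 0.1},
  ],
)

```text
time: 25.35
eef_pos: [556.5, 365.0, 52.4]
eef_rot: [-3.138, -0.004, 0.075]
wrist_force: [0.5, 0.4, -0.0]
finger_gap: 69.8
```

>>> jog_arm(
  series=[
    {"tx": 0,"ty": 0,"tz": 0,"roll": 0},
    {"tx": 0,"ty": 0,"tz": 0,"roll": 0},
    {"tx": 0,"ty": 0,"tz": 0,"roll": 0},
    {"tx": 0,"ty": 0,"tz": 0,"roll": 0},
    {"tx": 0,"ty": 0,"tz": 0,"roll": 0},
    {"tx": 0,"ty": 0,"tz": 0,"roll": 0},
  ],
  fingers=3.5,
  squeeze=20,
)

```text
time: 26.1
eef_pos: [556.7, 365.2, 53.1]
eef_rot: [-3.137, -0.005, 0.075]
wrist_force: [-2.2, -0.5, 8.3]
finger_gap: 50.0
```

```bash
python3 -c "
from h import *
o=ctrl.get_obs();print(o['eef_pos'],o['finger_gap'],rk(0,-37),rk(0,18))"
```

```text
[556.6867043  365.16795128  53.07081418] 50.03292632342768 [ 451.1257265  -193.39194044] [ 446.92532224 -138.55256951]
```

The 50.0 mm gap confirms jar3, which goes into hole3.

>>> jog_arm(
  series=[
    {"tx": 0,"ty": 0,"tz": 4,"roll": 0},
    {"tx": 0,"ty": 0,"tz": 9,"roll": 0},
    {"tx": 0,"ty": 0,"tz": 14,"roll": 0},
    {"tx": -1,"ty": -5,"tz": 17,"roll": 0},
    {"tx": -2,"ty": -11,"tz": 17,"roll": 0},
    {"tx": -3,"ty": -17,"tz": 17,"roll": 0},
    {"tx": -4,"ty": -23,"tz": 17,"roll": 0},
    {"tx": -5,"ty": -29,"tz": 17,"roll": 0},
    {"tx": -6,"ty": -34,"tz": 17,"roll": 0},
    {"tx": -7,"ty": -37,"tz": 17,"roll": 0},
  ],
)

```text
time: 27.35
eef_pos: [486.0, -7.3, 223.3]
eef_rot: [-3.137, -0.005, 0.073]
wrist_force: [0.4, 0.6, -1.7]
finger_gap: 49.9
```

>>> jog_arm(
  series=[
    {"tx": -1,"ty": -5,"tz": 0,"roll": 0},
    {"tx": -2,"ty": -10,"tz": 0,"roll": 0},
    {"tx": -3,"ty": -14,"tz": 0,"roll": 0},
    {"tx": -3.4,"ty": -17,"tz": 0,"roll": 0},
    {"tx": -3.4,"ty": -18,"tz": -3,"roll": 0},
    {"tx": -3.4,"ty": -18,"tz": -7,"roll": 0},
    {"tx": -3.4,"ty": -18,"tz": -10,"roll": 0},
    {"tx": -3.4,"ty": -18,"tz": -12,"roll": 0},
    {"tx": -3.4,"ty": -18,"tz": -12,"roll": 0},
  ],
)

```text
time: 28.48
eef_pos: [451.1, -187.2, 102.6]
eef_rot: [-3.136, -0.003, 0.072]
wrist_force: [0.6, -0.1, 0.2]
finger_gap: 50.2
```

>>> jog_arm(
  series=[
    {"tx": 0,"ty": -0.65,"tz": 0,"roll": 0.2},
    {"tx": 0,"ty": -0.65,"tz": 0,"roll": 0.2},
    {"tx": 0,"ty": -0.65,"tz": -0.8,"roll": 0.2},
    {"tx": 0,"ty": -0.65,"tz": -1.4,"roll": 0.2},
    {"tx": 0,"ty": -0.65,"tz": -1.8,"roll": 0.2},
    {"tx": 0,"ty": -0.65,"tz": -1.8,"roll": 0.2},
  ],
)

```text
time: 29.22
eef_pos: [450.9, -193.7, 84.2]
eef_rot: [-3.136, -0.002, 0.076]
wrist_force: [-0.2, -0.1, -2.8]
finger_gap: 49.5
```

>>> jog_arm(
  series=[
    {"tx": 0,"ty": 0,"tz": -0.6,"roll": 0},
    {"tx": 0,"ty": 0,"tz": -1.2,"roll": 0},
    {"tx": 0,"ty": 0,"tz": -1.8,"roll": 0},
    {"tx": 0,"ty": 0,"tz": -2.2,"roll": 0},
    {"tx": 0,"ty": 0,"tz": -2.3,"roll": 0},
    {"tx": 0,"ty": 0,"tz": -2.3,"roll": 0},
  ],
)

```text
time: 29.98
eef_pos: [450.7, -193.7, 61.2]
eef_rot: [-3.136, -0.002, 0.076]
wrist_force: [-1.1, -1.7, -2.9]
finger_gap: 49.9
```

>>> jog_arm(
  series=[
    {"tx": 0,"ty": 0,"tz": 0,"roll": 0},
    {"tx": 0,"ty": 0,"tz": 0,"roll": 0},
    {"tx": 0,"ty": 0,"tz": 0,"roll": 0},
    {"tx": 0,"ty": 0,"tz": 0,"roll": 0},
    {"tx": 0,"ty": 0,"tz": 3,"roll": 0},
    {"tx": 0,"ty": 0,"tz": 8,"roll": 0},
    {"tx": 0,"ty": -3,"tz": 13,"roll": 0},
    {"tx": 0,"ty": -8,"tz": 18,"roll": 0},
    {"tx": 0,"ty": -12,"tz": 23,"roll": 0},
    {"tx": 0,"ty": -12,"tz": 23,"roll": 0},
  ],
  fingers=7,
)

```text
time: 31.22
eef_pos: [450.6, -316.8, 293.9]
eef_rot: [-3.139, -0.005, 0.073]
wrist_force: [-0.4, -0.2, -1.2]
finger_gap: 70.0
```

```bash
python3 - <<'E'
from h import *
f=grab("wrist");g=grab("top");s=grab("scene")
print(ctrl.get_obs()["eef_pos"].round(1))
for r in lids(f,66,(180,0,340,235)): print(r)
for r in lids(g,66,(60,170,400,280)): print("top",r)
a=f["img"][:235];b=cv2.resize(g["img"][100:290,40:404],(512,267));c=cv2.resize(s["img"][120:220,130:440],(800,258))
im=np.zeros((235+267,512,3),np.uint8);im[:235]=a;im[235:]=b
cv2.imwrite("pics/w8.png",cv2.cvtColor(im,cv2.COLOR_RGB2BGR));cv2.imwrite("pics/s8.png",cv2.cvtColor(c,cv2.COLOR_RGB2BGR))
E
```

```text
[ 450.7 -313.1  290.3]
(array([313.5, 226.7]), 546.0, -392.8, 36.3, np.float64(20.567352629553564))
(array([202.8, 226.5]), 372.4, -405.2, 35.4, np.float64(19.847746308785993))
(array([263.8, 125.7]), 456.1, -254.1, 55.3, np.float64(53.32355749988924))
(array([263.7,  78.8]), 450.9, -193.9, 50.1, np.float64(48.01485457149268))
(array([264. ,   3.6]), 444.4, -102.4, 32.4, np.float64(18.368423859914323))
top (array([266.2, 260.2]), 443.4, -88.1, 35.5, np.float64(32.62115411985634))
top (array([307.1, 258.3]), 451.1, -190.8, 48.2, np.float64(45.36863640797618))
top (array([385.6, 264.5]), 441.6, -389.7, 101.3, np.float64(54.037700251323585))
top (array([331.1, 256.8]), 456.9, -250.9, 56.0, np.float64(51.93966103619943))
top (array([388.3, 224.8]), 538.0, -402.0, 93.7, np.float64(64.22415534098978))
```

View pics/w8.png

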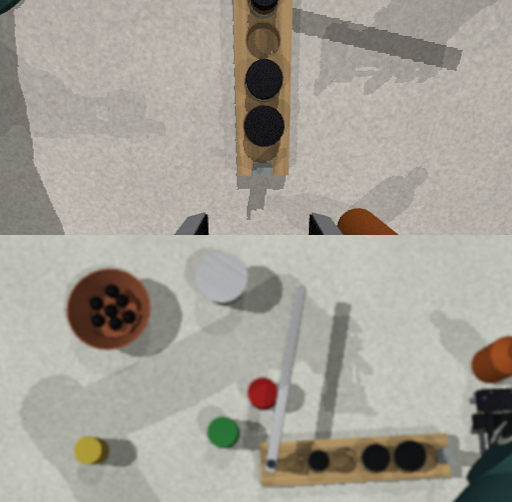

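View pics/s8.png

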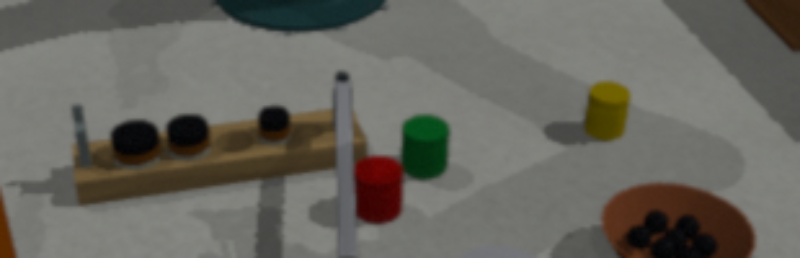

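All three seated lids match holes 1, 3 and 4: 2–3 mm agreement in the top view, under 1 mm by wrist for holes 3 and 4. No black-lidded jar is left on the counter, so jar0 and jar2 are absent. Now I'll bring the bar back from its far side.

```bash
python3 - <<'E'
from h import *
g=grab("top")
# bar far end in w8 crop -> px
for u,v in((301,288-235),(272,463-235)): print("bar",onplane(g,40+u*364/512,100+v*190/267,101).round())
print("pivot",rk(0,152))
S=rk(205,152);print("start",S)
for th in np.arange(1.35,-.01,-.15):
    p=rk(200*np.sin(th)+22*np.cos(th),152-200*np.cos(th)+22*np.sin(th)); print(round(th,2),p.round(),((p-S)/10).round(1))
E
```

```text
bar [749. -50. 101.]
bar [437.  -7. 101.]
pivot [436.69161007  -4.94392034]
start [641.09290172  10.71213187]
1.35 [638. -12.] [-0.3 -2.3]
1.2 [634. -42.] [-0.7 -5.3]
1.05 [627. -71.] [-1.4 -8.2]
0.9 [615. -99.] [ -2.6 -10.9]
0.75 [ 599. -124.] [ -4.2 -13.5]
0.6 [ 579. -147.] [ -6.2 -15.8]
0.45 [ 556. -167.] [ -8.5 -17.8]
0.3 [ 531. -183.] [-11.  -19.4]
0.15 [ 503. -195.] [-13.8 -20.6]
0.0 [ 474. -203.] [-16.7 -21.3]
```

>>> jog_arm(
  series=[
    {"tx": 3,"ty": 4,"tz": 0,"roll": 0},
    {"tx": 6,"ty": 8,"tz": 0,"roll": 0},
    {"tx": 9,"ty": 13,"tz": 0,"roll": 0},
    {"tx": 12,"ty": 18,"tz": 0,"roll": 0},
    {"tx": 15,"ty": 23,"tz": 0,"roll": 0},
    {"tx": 18,"ty": 28,"tz": 0,"roll": 0},
    {"tx": 19,"ty": 32.4,"tz": 0,"roll": 0},
    {"tx": 19,"ty": 33,"tz": 0,"roll": 0},
    {"tx": 19,"ty": 33,"tz": 0,"roll": 0},
    {"tx": 19,"ty": 33,"tz": 0,"roll": 0},
  ],
  fingers=0,
)

```text
time: 32.67
eef_pos: [640.2, 16.4, 289.7]
eef_rot: [-3.135, -0.0, 0.075]
wrist_force: [-0.1, -0.8, -1.1]
finger_gap: 0.4
```

>>> jog_arm(
  series=[
    {"tx": 0,"ty": 0,"tz": -5,"roll": 0},
    {"tx": 0,"ty": 0,"tz": -10,"roll": 0},
    {"tx": 0,"ty": 0,"tz": -15,"roll": 0},
    {"tx": 0,"ty": 0,"tz": -18,"roll": 0},
    {"tx": 0,"ty": 0,"tz": -19.4,"roll": 0},
    {"tx": 0,"ty": 0,"tz": -19.4,"roll": 0},
  ],
)

```text
time: 33.42
eef_pos: [640.0, 15.7, 95.7]
eef_rot: [-3.135, 0.0, 0.074]
wrist_force: [0.5, 0.1, 0.5]
finger_gap: 0.3
```

>>> jog_arm(
  series=[
    {"tx": -0.1,"ty": -1.4,"tz": 0,"roll": 0},
    {"tx": -0.2,"ty": -2.8,"tz": 0,"roll": 0},
    {"tx": -0.4,"ty": -4.3,"tz": 0,"roll": 0},
    {"tx": -0.6,"ty": -5.8,"tz": 0,"roll": 0},
    {"tx": -0.9,"ty": -7.3,"tz": 0,"roll": 0},
    {"tx": -1.3,"ty": -8.7,"tz": 0,"roll": 0},
    {"tx": -1.9,"ty": -10.1,"tz": 0,"roll": 0},
    {"tx": -2.5,"ty": -11.5,"tz": 0,"roll": 0},
    {"tx": -3.3,"ty": -12.8,"tz": 0,"roll": 0},
    {"tx": -4.1,"ty": -14,"tz": 0,"roll": 0},
  ],
)

```text
time: 34.67
eef_pos: [598.5, -125.1, 95.7]
eef_rot: [-3.135, 0.0, 0.074]
wrist_force: [-0.4, 2.8, -0.3]
finger_gap: 0.0
```

>>> jog_arm(
  series=[
    {"tx": -1,"ty": -1.1,"tz": 0,"roll": 0},
    {"tx": -2,"ty": -2.2,"tz": 0,"roll": 0},
    {"tx": -3.1,"ty": -3.3,"tz": 0,"roll": 0},
    {"tx": -4.3,"ty": -4.2,"tz": 0,"roll": 0},
    {"tx": -5.5,"ty": -5.1,"tz": 0,"roll": 0},
    {"tx": -6.8,"ty": -5.8,"tz": 0,"roll": 0},
    {"tx": -8.2,"ty": -6.4,"tz": 0,"roll": 0},
    {"tx": -9.6,"ty": -7,"tz": 0,"roll": 0},
    {"tx": -9.6,"ty": -7,"tz": 0,"roll": 0},
  ],
)

```text
time: 35.8
eef_pos: [501.4, -195.8, 95.9]
eef_rot: [-3.135, 0.0, 0.073]
wrist_force: [0.2, 0.4, 0.1]
finger_gap: 0.4
```

>>> jog_arm(
  series=[
    {"tx": -1,"ty": -0.3,"tz": 0,"roll": 0},
    {"tx": -1.8,"ty": -0.5,"tz": 0,"roll": 0},
    {"tx": -2.5,"ty": -0.7,"tz": 0,"roll": 0},
    {"tx": -3,"ty": -0.8,"tz": 0,"roll": 0},
    {"tx": -3,"ty": -0.8,"tz": 0,"roll": 0},
  ],
)

```text
time: 36.42
eef_pos: [471.6, -203.8, 96.1]
eef_rot: [-3.136, -0.001, 0.073]
wrist_force: [3.7, 1.6, -0.2]
finger_gap: 0.8
```

>>> jog_arm(
  series=[
    {"tx": -0.2,"ty": 0,"tz": 0,"roll": 0},
    {"tx": -0.4,"ty": 0,"tz": 0,"roll": 0},
    {"tx": -0.4,"ty": 0,"tz": 0,"roll": 0},
  ],
)

```text
time: 36.8
eef_pos: [471.3, -203.7, 96.7]
eef_rot: [-3.138, -0.007, 0.075]
wrist_force: [27.7, -0.3, -18.3]
finger_gap: 0.4
```

The force rose to 28 N with no motion, so the bar is probably on its stop. I'll back off and check.

>>> jog_arm(
  series=[
    {"tx": 0.6,"ty": 0,"tz": 0,"roll": 0},
    {"tx": 3,"ty": 0,"tz": 0,"roll": 0},
    {"tx": 5,"ty": 0,"tz": 3,"roll": 0},
    {"tx": 7,"ty": -2,"tz": 8,"roll": 0},
    {"tx": 7,"ty": -5,"tz": 13,"roll": 0},
    {"tx": 3,"ty": -9,"tz": 18,"roll": 0},
    {"tx": -1,"ty": -11,"tz": 20,"roll": 0},
    {"tx": -1,"ty": -11,"tz": 20,"roll": 0},
    {"tx": -1,"ty": -11,"tz": 20,"roll": 0},
  ],
)

```text
time: 37.92
eef_pos: [461.4, -313.2, 296.4]
eef_rot: [-3.138, -0.007, 0.075]
wrist_force: [0.4, -0.3, 0.4]
finger_gap: 0.5
```

```bash
python3 - <<'E'
from h import *
f=grab("wrist");g=grab("top");s=grab("scene")
print(ctrl.get_obs()["eef_pos"].round(1),ctrl.get_obs()["wrist_force"].round(1))
a=cv2.resize(f["img"][:215,180:350],(474,600),interpolation=2);b=cv2.resize(g["img"][230:290,205:365],(320,120),interpolation=2);c=cv2.resize(s["img"][130:215,140:290],(320,181),interpolation=2)
im=np.zeros((600,800,3),np.uint8);im[:600,:474]=a;im[:120,480:]=b;im[130:311,480:]=c
cv2.imwrite("pics/e.png",cv2.cvtColor(im,cv2.COLOR_RGB2BGR))
print("pivot",proj(f,[*rk(0,152),101]),"tip0",proj(f,[*rk(0,-169),101]),"lip",proj(f,[*rk(-9,-158),104]))
h=f["img"].astype(int)
for y in(-60,-130,-165):
    p=proj(f,[*rk(0,y),101]);v=int(round(p[1]));row=h[v,int(p[0])-25:int(p[0])+25];print(y,p.round(1),int(p[0])-25,row.mean(1).round().astype(int).tolist())
E
```

```text
[ 461.8 -312.8  295.9] [ 0.1 -0.2  0.4]
pivot [ 254.6974919  -115.65344704] tip0 [255.58393636 183.64996379] lip [248.67263833 175.96650963]
-60 [255.3  97.4] 230 [120, 121, 122, 121, 121, 119, 119, 116, 88, 78, 70, 66, 68, 62, 52, 13, 4, 44, 117, 167, 164, 163, 167, 169, 169, 167, 168, 169, 164, 168, 166, 150, 80, 11, 20, 18, 14, 46, 72, 66, 64, 86, 114, 106, 104, 104, 109, 119, 117, 120]
-130 [255.5 154.3] 230 [107, 107, 113, 125, 133, 135, 127, 119, 92, 96, 93, 92, 89, 90, 84, 84, 83, 78, 101, 153, 170, 168, 166, 165, 164, 164, 168, 164, 168, 167, 166, 146, 89, 68, 67, 68, 66, 68, 65, 62, 85, 118, 118, 118, 114, 113, 112, 111, 110, 110]
-165 [255.6 180.7] 230 [119, 123, 127, 125, 121, 126, 131, 131, 129, 126, 126, 124, 121, 126, 133, 129, 131, 130, 126, 142, 167, 165, 167, 164, 162, 166, 167, 167, 168, 168, 167, 148, 119, 127, 126, 122, 126, 125, 128, 129, 130, 129, 125, 128, 123, 119, 126, 123, 144, 178]
```

View pics/e.png

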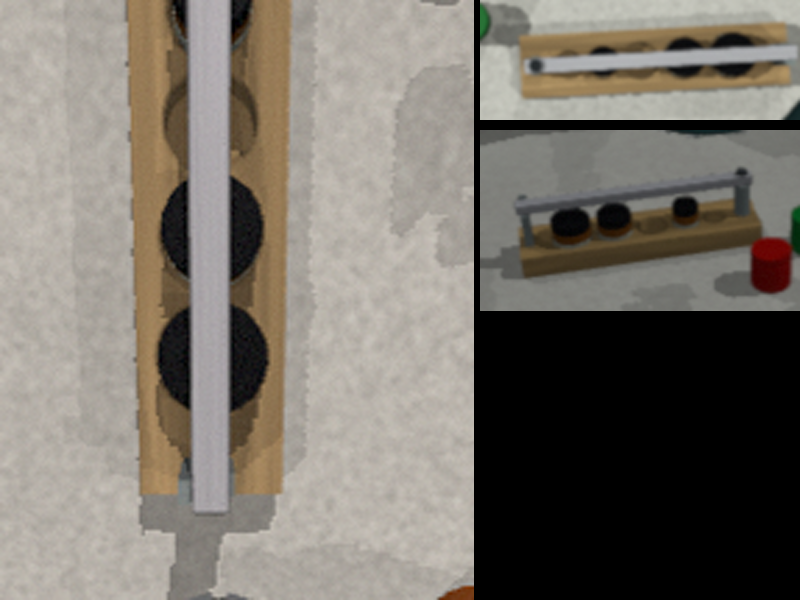

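The bar lies over the jars at angle 0: its centre is at column 255.4 at the tip, against 255.6 predicted, and it touches the stop lip. Handing in.

```bash
python3 -c "
from cell import ctrl
print(ctrl.hand_in(),ctrl.get_obs()['time'])"
```

```text
the job is handed in; nothing more can be done
the job is handed in; nothing more can be done
```

The job is handed in. All three jars on the counter are stowed in the rack and the hold-down bar is back against its stop.

- **Bar opened:** I swung it to about 77° before touching any jar.
- **Jars stowed:** finger gaps of 55.9, 37.7 and 50.0 mm at the grasp identified jar4, jar1 and jar3. They went upright into hole4, hole1 and hole3. Jar0 and jar2 were not there, and I left the look-alikes, juice bottle, tub and bowl alone.
- **Bar closed:** I pushed it home until the force rose to 28 N with no further motion.

**Last checks:**
- **Seating:** all three went down without resistance to the expected seating height, and the bar passed over them.
- **Position:** the wrist camera put jar4 and jar3 within 1 mm of their hole centres. The top camera agreed to 2–3 mm for all three.
- **Bar:** its centre line sat at column 255.4 where 255.6 was predicted for fully closed, and the picture shows it against the lip.

**What disagreed:**
- My only two-view check of the rack's top height gave 47 mm instead of the stated 34 mm. I put that down to a hand-picked pixel and did not repeat it.
- I never did the two-view height check on the jars. I used their stated height of 58 mm.

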